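# Refit the sprung roller in the bench roller track

## Robot

A 7-joint arm with a two-finger parallel gripper is mounted at the origin on a cart in front of the work surface, level with it; the furniture and walls round the work are solid. World frame = base frame: x ahead of the robot, y to its left, z up, the work surface at z = 0. Lengths are in m, angles in rad, forces in N, time in s.
With the tool pointing down it reaches from about 0.425 to 0.875 m from the base axis. Payload 8.4 kg.
Tool frame: the origin (TCP) lies on the centre line of the jaws, within the pads' length; the fingertips stand 14 mm ahead of it and the grasp point (between the pads) lies 5 mm behind it; z points along the fingers, y is the line along which they close (so a half turn about z gives the same grasp; the last joint's range is limited). The gripper opens to 87 mm and grips with 3 to 60 N. Pads are 19 mm wide; open, the fingers measure 117 mm over their backs; the gripper's body (75 mm by 190 mm) begins 51 mm behind the grasp point.
Start: joints at [-1.223, 0.333, 0.04, 1.465, -0.013, 1.343, -0.059], TCP at [0.281, 0.586, 0.237] pointing down, gripper open.
Joint ranges: [-2.58, 2.58], [-0.38, 2.09], [-1.3, 1.39], [0.25, 2.4], [-1.5, 4.64], [0.08, 2.09], [-2.65, 2.65]. Speed limits (rad/s): [2.22, 2.22, 2.79, 2.79, 3.14, 3.14, 3.14].

## Interface

Orientations are given as a unit quaternion [w, x, y, z].
In Python, from cell import status, grab_frame, camera_info, order gives the robot as it stands. The module is installed in compiled form; this text tells all that it offers.
- The arm moves only by the tool play_rows, never from a script. Its argument "commands" is a list of rows, each a list of 7 numbers: the shift along the tool's x, y, z in m, then the turn, a rotation vector about the tool's x, y, z in degrees, then the opening, from 0 (shut) to 1 (fully open). A call has 1 to 20 rows; each row is the pose to reach, as a shift and turn from the pose commanded when the call began, along the tool's axes at that moment; what a row does not reach only later rows make up. A row lasts 1/10 s, in which the tool goes at most 50 mm and 8.59 degrees, less where a joint would pass 70% of its speed; a pose out of reach is approached as far as the arm can. A call with a gripper value outside its range is refused whole. The fingers move at their own pace and stop on an object; "force" is the grip in N (left out, the last holds). Time passes only in rows, so rows that repeat a pose let the fingers close. It gives the time, the measured TCP pose, the force, the opening and the grip force at its end, in the units of the state.
- status.get_obs(): the state, without advancing time (a new reading comes with each control period).
- grab_frame(name): name is "scene" or "top"; returns the picture (400x640x3 uint8, red, green, blue); there is no depth.
- camera_info(name): a dict with "camera_matrix" (3x3 intrinsics, pixels), "position" and "orientation" of the camera in the world. Camera axes: x right, y down, z forward; pixel columns grow to the right and rows downward; lengths in m; the calibration is good to about 2 mm. A picture is of the moment at which its call begins. camera_info takes no time and is no camera call.
- order.job_done(): hands the job in; it is judged then, once.
The state is a dict: "time_s": time; "qpos": joint angles; "dq": joint speeds; "joint_torque": joint torques, N m; "tcp_pos": TCP position; "eef_rot": TCP orientation; "contact_force": force on the tool from outside, world axes, zero at the start; "torque": the same for the moment, N m; "opening": finger opening in m; "grasp_force": force on a finger pad.
Only numpy, scipy, OpenCV 4.12 (cv2) and the standard library are available. Lean on these libraries where they do the work, as an engineer would, in place of code of your own. Each camera call takes 0.05 s, during which the arm holds its last target. There are 200 camera calls.

## Task

One roller of the small aluminium roller track on the bench has been taken out; refit it in the empty place. Pick up the loose roller, tilt its spring-loaded (brass) end in against one side rail, press that end in so that the other end goes down between the rails, and bring it level so that the stub axle at each end springs into its hole; leave the roller let go, level and fully home in both rails. The hole on the far side is in an adjusting plate that may stand several millimetres to the left or right of square, so feel along the plate for it with the spring pressing lightly and stop when the stub drops in; do not force anything: the roller must never bear on the track with more than about 45 N in all. Leave the battery pack on the track and the meter, side cutters and screwdriver where they are.

Things in the scene. Friction and masses are not known exactly. Their poses are not given: they have to be found in the camera images.
- track: Roller track, fixed: near (-x) and far (+x) aluminium rail on grey ties 12 mm high, five 40 mm rollers in place, one place empty. Origin on the bench under the empty place; x across, y along the rails, z up. Near rail: flat inner face at x = -75 mm, 6 mm thick, z = 12 to 60 mm. Far rail: inner face x = +81 mm. Rails y = -125 to 370 mm, foot flanges from x = -103 to +109 mm. Bare bench below the empty place.
- bay (a point): Centre of the empty place at axle height: 48 mm above the bench, 12 mm below the rails' top edges; axes as the track's. Each side has a 12 mm round through hole at this height, in a flat face with no lead-in. The neighbouring rollers' axes are at y = -80 and +80 mm; their tops are 20 mm above this point.
- near_hole (a point): Centre of the near rail's hole, on the inner face (bay x = -75 mm, y = 0). The far hole (same height) is in a flat steel adjusting plate, 110x40x6 mm, screwed through slots to the inside of the far rail: inner face at bay x = +75 mm, top flush with the rail. The plate, hole at its middle, may stand anywhere from 8 mm to the right to 8 mm to the left (y = -8 to +8 mm): not measured, to be felt or seen.
- roller_centre (a point): Centre of the loose roller, lying on the bench (centre 20 mm high); x along its axis, towards the sprung end. Steel tube 40 mm across, x = -64 to +64 mm, with an 18 mm hub at each end out to x = -67 and +67 mm. 0.27 to 0.42 kg. It fits either way round; home, the fixed end's hub lies against its rail, so that the centre is 8 mm off the bay's centre towards that rail.
- fixed_tip (a point): Tip of the fixed stub axle at the loose roller's plain end (roller x = -75 mm): steel, 10 mm across, 8 mm long, tip only slightly rounded.
- sprung_tip (a point): Tip of the sprung stub axle (roller x = +97 mm when free): steel, 10 mm across, 8 mm long, slightly rounded, standing on the shoulder of a brass sleeve 14.4 mm across (roller x = +67 to +89 mm when free). Sleeve and stub slide into the roller together. Home, the shoulder lies against its rail.
- plunger (a joint): How far the sprung end is pressed in (m): 0 free, 0.006 home, 0.028 hard stop. To pass down between the rails it must be pressed in by 0.022 to 0.028 while the sprung stub's tip bears on the rail's flat face beside its hole, or by 0.014 to 0.028 while that stub is in its hole. Spring force 2.4 N at 0, 4.8 N at 0.006, 8 N at 0.014, 11 N at 0.022, 13.6 N at 0.028; plus 0.6 N per 10 mm/s of travel.
- pack: Green battery pack 235x72x95 mm, 2.1 kg, loose, standing on the track's rollers to the left of the empty place; long side along the track, from about bay y = +125 mm on. Leave it.
- meter: Orange and black multimeter 158x80x46 mm lying on the bench; origin under its centre. Leave it.
- cutters: Red side cutters 141x50x11 mm lying on the bench; origin under the centre. Leave them.
- driver: Screwdriver with red handle, 197x26x29 mm, lying on the bench; origin under its centre. Leave it.

How it is judged:
By the outcome, as a careful person would: the job done as asked, in the order asked, and still so for the second after the job is handed in, with the robot touching nothing.
It also fails if it takes over 72 s, if anything falls off the work surface, if the arm or the gripper's body presses on something with over 40 N, if the wrist force passes 120 N, or if a joint passes its speed limit or range.

## Working session

There is one attempt and no reset: what is moved stays moved. The work goes in short steps, Python scripts to look and compute and a tool call to move; the robot and the scene stay as the last step left them, time stands still between calls to the robot, and variables do not carry over. Pictures are saved under pics/ and viewed, at most 10 in all, crops included, and the job is handed in when it is done.

Besides the shell and the picture viewer there is one more tool, called after "Emit:" by a JSON object that holds its "method" and its "body". play_rows: Moves the arm, as the interface text tells. Its arguments: {"type":"object","properties":{"commands":{"type":"array","items":{"type":"array","items":{"type":"number"}}},"force":{"type":"number"}},"required":["commands"]}

```bash
mkdir -p pics; python3 - <<'E'
from cell import status, grab_frame, camera_info
import cv2
for n in("scene","top"):
    f=grab_frame(n); cv2.imwrite(f"pics/{n}0.png",f[:,:,::-1]); print(n,camera_info(n))
print(status.get_obs())
E
```

```text
scene {'camera_matrix': array([[393.83113516,   0.        , 319.93789486],
       [  0.        , 393.83113516, 203.10269762],
       [  0.        ,   0.        ,   1.        ]]), 'position': array([-0.48562132, -0.66157874,  0.75847417]), 'orientation': array([-0.44005695,  0.77108955, -0.39712343,  0.23251615])}
top {'camera_matrix': array([[402.44023668,   0.        , 314.51741694],
       [  0.        , 402.44023668, 191.79381311],
       [  0.        ,   0.        ,   1.        ]]), 'position': array([0.38499628, 0.01393063, 1.34723748]), 'orientation': array([-0.01862861,  0.71589258, -0.69725463,  0.03141289])}
{'time_s': 0.1, 'qpos': array([-1.22318282,  0.33381207,  0.03984956,  1.46617751, -0.01341332,
        1.34330345, -0.05850527]), 'dq': array([ 0.00047755, -0.00057488,  0.00034129, -0.00193079,  0.00030232,
       -0.00142032,  0.00071374]), 'joint_torque': array([ 4.07661937e-03, -6.57807612e+01,  1.33930564e+00, -4.04701674e+01,
       -5.98962209e-02,  4.09227773e-02,  6.52420999e-05]), 'tcp_pos': array([0.2806911 , 0.5858216 , 0.23576868]), 'eef_rot': array([-1.22614686e-04,  2.21553606e-01,  9.75147930e-01, -7.06833002e-04]), 'contact_force': array([-0.79976194,  0.52738762,  0.376623  ]), 'torque': array([-0.03703712, -0.00611909, -0.03485994]), 'grasp_force': 0.0, 'opening': 0.08681558387366713}
```

View pics/scene0.png

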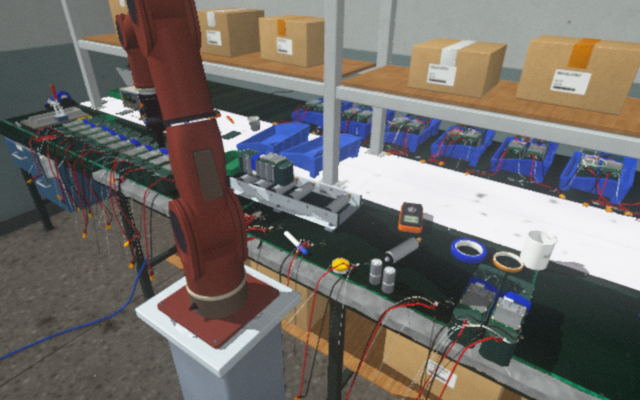

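View pics/top0.png

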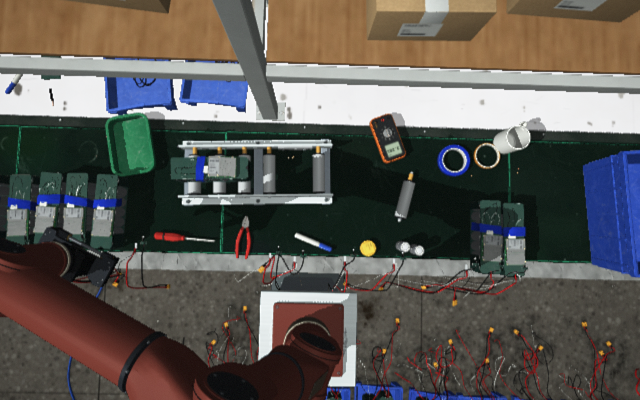

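The scene view shows the arm on the left, with the track at (300,190) and the loose roller at (403,250). The top view shows the track at (180–332, 140–205), its empty place near (293,172), and the loose roller at (405,197) with its brass end up at (410,176). The meter, cutters and screwdriver are clear of it.

```bash
python3 - <<'E'
import cv2,numpy as np
t=cv2.imread("pics/top0.png");s=cv2.imread("pics/scene0.png")
r=lambda im,x,y,w,h,k:cv2.resize(im[y:y+h,x:x+w],None,fx=k,fy=k,interpolation=cv2.INTER_CUBIC)
a=r(t,230,130,110,80,5)          # 550x400
b=r(t,385,165,40,64,6.25)       #250x400
cv2.imwrite("pics/c1.png",np.hstack([a,b]))
a=r(s,230,160,140,70,4) #560x280
b=r(s,370,200,70,70,4)
cv2.imwrite("pics/c2.png",np.hstack([a,b[:280]])[:, :800] if False else cv2.resize(np.hstack([a,b]),(800,267)))
E
```

```text
(no output)
```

View pics/c1.png

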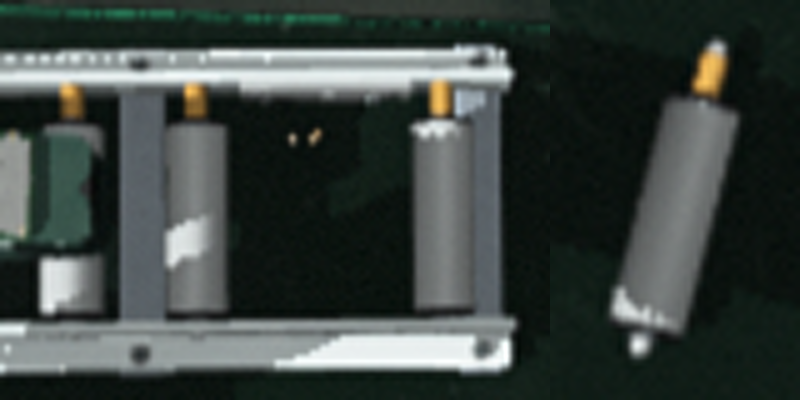

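View pics/c2.png

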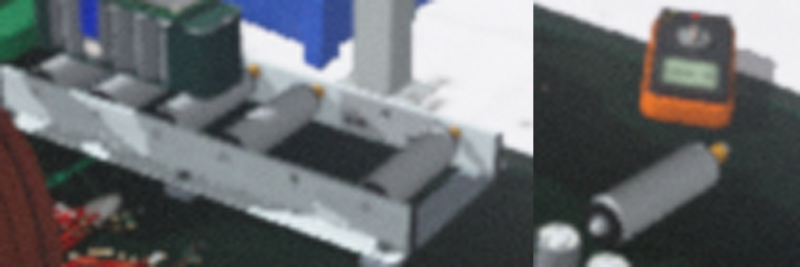

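The crops show the neighbour rollers' brass sleeves and the adjusting plate, a thin bright strip at crop x≈240–410 that appears a few mm to the right of square. The loose roller's brass end points away from the robot. The near rail's outer hole appears in the scene crop at about (295,178). Next I'll measure these.

```bash
cat > h.py <<'E'
import numpy as np,cv2
from cell import camera_info
from scipy.spatial.transform import Rotation as R
C={n:camera_info(n) for n in("scene","top")}
def ray(n,u,v):
    c=C[n];d=np.linalg.solve(c["camera_matrix"],[u,v,1.]);q=np.array(c["orientation"])
    return c["position"],R.from_quat(np.r_[q[1:],q[0]]).apply(d)
def plane(n,u,v,z):
    p,d=ray(n,u,v);return p+d*(z-p[2])/d[2]
def proj(n,P):
    c=C[n];q=np.array(c["orientation"]);x=R.from_quat(np.r_[q[1:],q[0]]).inv().apply(np.asarray(P)-c["position"])
    x=c["camera_matrix"]@x;return x[:2]/x[2]
def tri(a,b):
    p,d=ray("top",*a);q,e=ray("scene",*b);d=d/np.linalg.norm(d);e=e/np.linalg.norm(e)
    s=np.linalg.lstsq(np.c_[d,-e],q-p,rcond=None)[0];A=p+s[0]*d;B=q+s[1]*e
    return (A+B)/2,np.linalg.norm(A-B)
def blobs(im,m,box,amin=4):
    x,y,w,h=box;k=np.zeros_like(m);k[y:y+h,x:x+w]=m[y:y+h,x:x+w]
    n,l,s,c=cv2.connectedComponentsWithStats(k)
    return [(tuple(np.round(c[i],2)),s[i].tolist()) for i in range(1,n) if s[i][4]>=amin]
def brass(im):
    h=cv2.cvtColor(im,cv2.COLOR_BGR2HSV);return cv2.inRange(h,(12,110,90),(32,255,255))
E
python3 - <<'E'
from h import *
t=cv2.imread("pics/top0.png");s=cv2.imread("pics/scene0.png")
print("top",blobs(t,brass(t),(170,130,260,100)))
print("scene",blobs(s,brass(s),(230,150,200,110)))
# loose roller body in top: grey low-saturation
h=cv2.cvtColor(t,cv2.COLOR_BGR2HSV);m=cv2.inRange(h,(0,0,70),(180,45,255))
k=np.zeros_like(m);k[165:229,388:425]=m[165:229,388:425]
cs=cv2.findContours(k,0,2)[0];c=max(cs,key=cv2.contourArea);print("body",cv2.minAreaRect(c))
# plate strip: column profile along rows
g=cv2.cvtColor(t,cv2.COLOR_BGR2GRAY)
for v in range(138,154): print(v,g[v,270:335:1].tolist())
E
```

```text
top [((np.float64(219.24), np.float64(149.96)), [217, 147, 5, 7, 25]), ((np.float64(243.8), np.float64(149.4)), [242, 147, 4, 6, 20]), ((np.float64(268.5), np.float64(149.5)), [267, 147, 4, 6, 24]), ((np.float64(317.5), np.float64(149.5)), [316, 147, 4, 6, 24]), ((np.float64(194.43), np.float64(150.39)), [193, 148, 4, 6, 23]), ((np.float64(410.04), np.float64(176.38)), [408, 173, 5, 7, 26])]
scene [((np.float64(388.56), np.float64(153.33)), [387, 152, 4, 3, 9]), ((np.float64(422.62), np.float64(160.85)), [420, 160, 6, 3, 13]), ((np.float64(399.25), np.float64(226.0)), [399, 225, 2, 3, 4]), ((np.float64(418.33), np.float64(239.17)), [417, 237, 4, 5, 12]), ((np.float64(339.79), np.float64(258.58)), [335, 258, 11, 2, 19])]
body ((403.8444519042969, 200.95851135253906), (11.91689682006836, 41.74135208129883), 14.931418418884277)
138 [22, 20, 22, 20, 18, 20, 20, 18, 22, 18, 19, 18, 19, 20, 20, 17, 22, 20, 18, 20, 17, 18, 21, 20, 21, 23, 20, 19, 20, 19, 19, 20, 24, 21, 19, 20, 19, 20, 18, 24, 24, 22, 22, 21, 22, 22, 21, 21, 22, 19, 24, 51, 40, 45, 43, 38, 38, 43, 36, 23, 17, 16, 24, 22, 25
[... 3852 characters left out ...]
7, 18, 17, 18, 15, 13, 32, 29, 30, 24, 26, 28, 22, 23, 24, 23, 25, 19, 40, 137, 190, 179, 120, 80, 183, 167, 161, 156, 123, 117, 94, 96, 102, 34, 14, 16, 17, 17]
152 [85, 39, 15, 15, 16, 15, 18, 20, 16, 12, 16, 16, 16, 16, 16, 15, 13, 14, 17, 15, 14, 15, 16, 16, 18, 16, 16, 18, 17, 18, 17, 16, 15, 25, 25, 28, 26, 25, 26, 24, 25, 25, 22, 21, 20, 31, 112, 164, 155, 86, 69, 178, 162, 125, 115, 95, 94, 93, 94, 96, 29, 12, 14, 16, 16]
153 [50, 31, 13, 14, 17, 15, 16, 16, 18, 16, 18, 11, 17, 15, 13, 19, 14, 18, 16, 18, 18, 15, 14, 17, 17, 16, 18, 16, 17, 19, 15, 15, 24, 26, 26, 24, 26, 27, 23, 24, 24, 24, 22, 29, 28, 42, 78, 103, 98, 60, 54, 103, 95, 66, 88, 93, 91, 93, 93, 92, 25, 13, 11, 16, 16]
```

```bash
python3 - <<'E'
from h import *
np.set_printoptions(precision=4,suppress=True)
t=cv2.imread("pics/top0.png");s=cv2.imread("pics/scene0.png")
h=cv2.cvtColor(s,cv2.COLOR_BGR2HSV);m=cv2.inRange(h,(10,70,80),(32,255,255))
print(blobs(s,m,(290,170,70,40),2), blobs(s,m,(410,230,20,20),2))
ux=[194.43,219.24,243.8,268.5,317.5];vx=[150.39,149.96,149.4,149.5,149.5]
P=np.array([plane("top",u,v,.052) for u,v in zip(ux,vx)]);k=np.array([4,3,2,1,-1])
A=np.polyfit(k,P[:,:2],1);print("per pitch",A[0],"brass at bay",A[1],"yaw",np.degrees(np.arctan2(-A[0][0],A[0][1])))
print("res",P[:,:2]-np.outer(k,A[0])-A[1])
for u in(277.4,311.9): print("plate edge",plane("top",u,147,.05))
g=cv2.cvtColor(t,cv2.COLOR_BGR2GRAY)
print("near rail col 290:",g[185:210,290].tolist(),"far col",g[136:152,290].tolist())
for v in(150,200): pass
for (u,v) in [(403.84,200.96)]: print("body",plane("top",u,v,.03))
print("brass",plane("top",410.04,176.38,.024), plane("top",410.2,172.5,.02))
print("brass tri",tri((410.04,176.38),(418.6,239)))
# gray body in scene
m=cv2.inRange(h,(0,0,60),(180,60,255));kk=np.zeros_like(m);kk[232:266,380:420]=m[232:266,380:420]
print("body scene",[cv2.minAreaRect(c) for c in cv2.findContours(kk,0,2)[0] if cv2.contourArea(c)>60])
for z in(.0,.02,.04): print("proj body",proj("scene",plane("top",403.84,200.96,z)))
# near hole outer face in scene
print(cv2.cvtColor(s,cv2.COLOR_BGR2GRAY)[200:214,298:318])
E
```

```text
[((np.float64(296.17), np.float64(178.17)), [295, 177, 3, 3, 6]), ((np.float64(313.2), np.float64(183.4)), [312, 183, 3, 2, 5]), ((np.float64(348.67), np.float64(194.33)), [348, 194, 2, 2, 3])] [((np.float64(414.83), np.float64(230.78)), [410, 230, 11, 4, 23]), ((np.float64(418.2), np.float64(239.15)), [416, 237, 5, 6, 20])]
per pitch [-0.0029  0.0795] brass at bay [0.6131 0.065 ] yaw 2.0611363044484325
res [[-0.0009  0.    ]
 [-0.     -0.0002]
 [ 0.0012  0.0002]
 [ 0.0004 -0.0001]
 [-0.0007  0.    ]]
plate edge [0.62   0.1161 0.05  ]
plate edge [0.6233 0.0039 0.05  ]
near rail col 290: [13, 15, 15, 18, 15, 16, 18, 10, 37, 134, 146, 108, 140, 156, 155, 165, 230, 246, 170, 55, 21, 23, 26, 25, 26] far col [25, 27, 17, 65, 222, 196, 153, 158, 221, 231, 210, 164, 111, 67, 33, 16]
body [ 0.4564 -0.3033  0.03  ]
brass [ 0.539  -0.3246  0.024 ] [ 0.5525 -0.3261  0.02  ]
brass tri (array([ 0.5408, -0.3278,  0.0249]), np.float64(0.007464979685398284))
body scene [((402.5735168457031, 248.95590209960938), (14.57737922668457, 34.29971694946289), 59.036251068115234)]
proj body [400.4561 256.3807
[... 552 characters left out ...]
  82  70
   53  49]
 [151 153 153 149 151 153 154 148 119 108 134 150 149 146 140 135 122 110
   90  76]
 [154 151 151 151 153 154 152 149 130 111 134 151 152 155 152 151 146 141
  132 123]
 [151 152 150 153 151 154 151 151 146 136 143 156 154 156 152 154 150 151
  150 150]
 [152 155 154 150 154 153 154 154 149 144 152 153 151 154 155 150 149 149
  154 153]
 [150 154 152 152 154 149 153 154 153 151 154 151 150 156 151 147 147 148
  148 147]
 [147 144 152 149 153 153 152 154 155 153 152 155 156 155 153 146 146 145
  147 150]
 [138 146 147 148 150 151 151 152 151 153 155 153 154 151 158 157 148 148
  142 148]
 [136 143 146 137 141 140 146 153 152 152 153 155 154 157 174 177 158 149
  148 145]]
```

```bash
cat >> h.py <<'E'
def Rq(q): return R.from_quat([q[1],q[2],q[3],q[0]])
def pose(az,tilt=0):
    """tool down, tool y at azimuth az (deg), then tilt (deg) about tool y world axis: +tilt leans far end down"""
    y=np.array([np.cos(np.radians(az)),np.sin(np.radians(az)),0]);z=np.array([0,0,-1.]);x=np.cross(y,z)
    r=R.from_matrix(np.c_[x,y,z]);return R.from_rotvec(np.radians(tilt)*y)*r
def row(p0,r0,p,r):
    return np.r_[np.round(r0.inv().apply(np.asarray(p)-p0),4),np.round((r0.inv()*r).as_rotvec(degrees=True),2)]
E
python3 - <<'E'
from h import *
from cell import status
np.set_printoptions(precision=4,suppress=True)
o=status.get_obs();p0,r0=o["tcp_pos"],Rq(o["eef_rot"])
r=pose(75.1)
for p in([.53,.15,.26],[.463,-.305,.12]): print(row(p0,r0,p,r))
# track checks
n=plane("top",290,192.8,.06);print("near inner top",n)
f=plane("top",290,142.6,.06); print("far?",f,"; top of rail outer row139.3",plane("top",290,139.2,.06))
print("near hole z48",plane("scene",306.8,206.3,.048), [ (proj("scene",[x,y,.048])) for x,y in((.465,.06),)])
E
```

```text
[ -0.4132  -0.2853  -0.0238  -0.08    -0.     -10.7   ]
[ -0.5493  -0.7244   0.1168  -0.08    -0.     -10.7   ]
near inner top [0.4712 0.0702 0.06  ]
far? [0.6337 0.0751 0.06  ] ; top of rail outer row139.3 [0.6448 0.0755 0.06  ]
near hole z48 [0.4659 0.0585 0.048 ] [array([306.3094, 206.2789])]
```

Emit:
{"method": "play_rows", "body": {"commands": [[-0.41,-0.285,-0.024,0,0,-10.7,1],[-0.41,-0.285,-0.024,0,0,-10.7,1],[-0.41,-0.285,-0.024,0,0,-10.7,1],[-0.41,-0.285,-0.024,0,0,-10.7,1],[-0.41,-0.285,-0.024,0,0,-10.7,1],[-0.41,-0.285,-0.024,0,0,-10.7,1],[-0.41,-0.285,-0.024,0,0,-10.7,1],[-0.41,-0.285,-0.024,0,0,-10.7,1],[-0.41,-0.285,-0.024,0,0,-10.7,1],[-0.41,-0.285,-0.024,0,0,-10.7,1],[-0.549,-0.724,0.117,0,0,-10.7,1],[-0.549,-0.724,0.117,0,0,-10.7,1],[-0.549,-0.724,0.117,0,0,-10.7,1],[-0.549,-0.724,0.117,0,0,-10.7,1],[-0.549,-0.724,0.117,0,0,-10.7,1],[-0.549,-0.724,0.117,0,0,-10.7,1],[-0.549,-0.724,0.117,0,0,-10.7,1],[-0.549,-0.724,0.117,0,0,-10.7,1],[-0.549,-0.724,0.117,0,0,-10.7,1],[-0.549,-0.724,0.117,0,0,-10.7,1]], "force": 40}}

```text
time_s: 2.1
tcp_pos: [0.4612, -0.3074, 0.1186]
eef_rot: [-0.001, 0.131, 0.991, -0.001]
contact_force: [-0.9, -0.1, 0.2]
opening: 0.087
grasp_force: 0.0
```

Emit:
{"method": "play_rows", "body": {"commands": [[0,0,0.02,0,0,0,1],[0,0,0.05,0,0,0,1],[0,0,0.08,0,0,0,1],[0,0,0.102,0,0,0,1],[0,0,0.102,0,0,0,1],[0,0,0.102,0,0,0,1]]}}

```text
time_s: 2.7
tcp_pos: [0.4627, -0.3039, 0.0171]
eef_rot: [-0.001, 0.13, 0.992, 0.0]
contact_force: [0.8, -0.1, -0.1]
opening: 0.087
grasp_force: 0.0
```

```bash
python3 - <<'E'
from h import *
from cell import grab_frame,status
f=grab_frame("scene")[:,:,::-1];g=grab_frame("top")[:,:,::-1]
cv2.imwrite("pics/s1.png",f);cv2.imwrite("pics/t1.png",g)
a=cv2.resize(np.ascontiguousarray(f[205:275,360:450]),None,fx=4.4,fy=4.4,interpolation=2)
b=cv2.resize(np.ascontiguousarray(g[160:230,360:450]),None,fx=4.4,fy=4.4,interpolation=2)
cv2.imwrite("pics/c3.png",np.hstack([a,b]))
o=status.get_obs();print(o["tcp_pos"],o["contact_force"],o["qpos"])
E
```

```text
[ 0.46294556 -0.30390466  0.01754655] [-0.850712    0.29838438  0.39555944] [-0.0356276   0.4221937   0.642084    1.94602431 -0.32469728  0.87709406
  2.08582304]
```

View pics/c3.png

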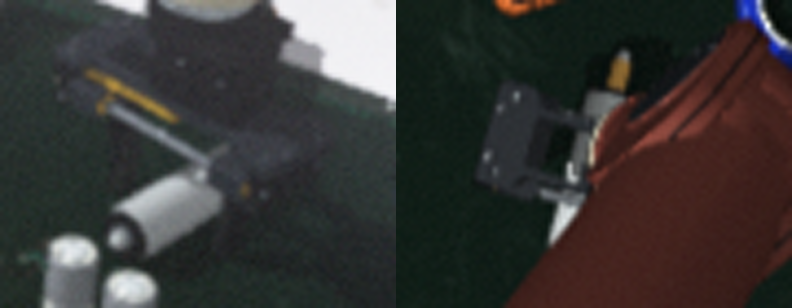

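The crop shows the fingers straddling the roller near its middle, with the brass tip clear at the far end. I'll close on it.

Emit:
{"method": "play_rows", "body": {"commands": [[0,0,0,0,0,0,0.3],[0,0,0,0,0,0,0.3],[0,0,0,0,0,0,0.3],[0,0,0,0,0,0,0.3],[0,0,0,0,0,0,0.3],[0,0,0,0,0,0,0.3],[0,0,-0.03,0,0,0,0.3],[0,0,-0.08,0,0,0,0.3],[0,0,-0.132,0,0,0,0.3],[0,0,-0.132,0,0,0,0.3]], "force": 40}}

```text
time_s: 3.8
tcp_pos: [0.4657, -0.3062, 0.1558]
eef_rot: [0.005, 0.13, 0.991, -0.001]
contact_force: [1.4, 0.1, -0.3]
opening: 0.027
grasp_force: 0.0
```

```bash
python3 - <<'E'
from h import *
from cell import grab_frame,status
f=grab_frame("scene")[:,:,::-1];g=grab_frame("top")[:,:,::-1]
cv2.imwrite("pics/s2.png",f);cv2.imwrite("pics/t2.png",g)
a=cv2.resize(np.ascontiguousarray(f[185:275,360:460]),None,fx=4,fy=4,interpolation=2)
b=cv2.resize(np.ascontiguousarray(g[160:250,360:460]),None,fx=4,fy=4,interpolation=2)
cv2.imwrite("pics/c4.png",np.hstack([a,b]))
o=status.get_obs();print(o)
E
```

```text
{'time_s': 3.9, 'qpos': array([-0.12718103,  0.23735308,  0.72475113,  1.83973028, -0.17503437,
        1.12590131,  1.96998001]), 'dq': array([ 0.00720299,  0.03879772, -0.01607284,  0.04519826, -0.00875362,
       -0.01197901,  0.00405816]), 'joint_torque': array([  0.16406898, -45.59327245,   7.48050794, -38.95926833,
         0.27760017,   0.23214308,  -0.11855284]), 'tcp_pos': array([ 0.4639313 , -0.30420164,  0.15091706]), 'eef_rot': array([ 1.53447389e-03,  1.29545123e-01,  9.91572341e-01, -9.58395725e-06]), 'contact_force': array([-0.12010642,  0.89070983, -0.91190948]), 'torque': array([0.01073058, 0.01333282, 0.01943131]), 'grasp_force': 0.0, 'opening': 0.026069697021311893}
```

View pics/c4.png

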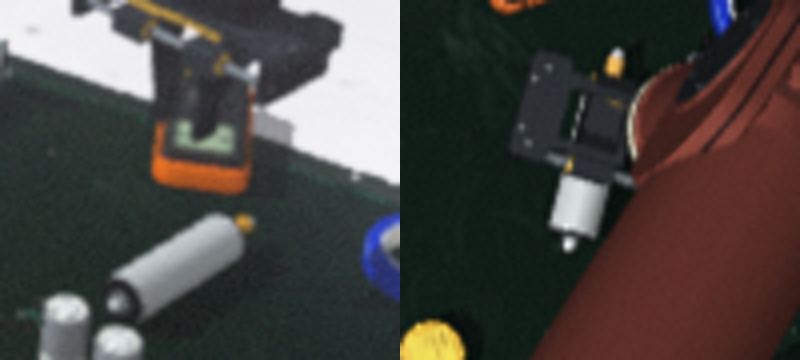

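The roller still lies on the bench, because the fingers had not finished closing before the lift. I'll re-measure it and repeat the grasp with a longer close.

```bash
python3 - <<'E'
from h import *
from cell import status
np.set_printoptions(precision=4,suppress=True)
t=cv2.imread("pics/t2.png");s=cv2.imread("pics/s2.png")
print(blobs(t,brass(t),(400,165,30,30),6),blobs(t,brass(cv2.imread("pics/top0.png")),(400,165,30,30),6))
h=cv2.cvtColor(t,cv2.COLOR_BGR2HSV);m=cv2.inRange(h,(0,0,90),(180,50,255))
k=np.zeros_like(m);k[203:225,390:416]=m[203:225,390:416]
c=max(cv2.findContours(k,0,2)[0],key=cv2.contourArea);print(cv2.boundingRect(c),c[:,0].tolist())
h=cv2.cvtColor(s,cv2.COLOR_BGR2HSV);m=cv2.inRange(h,(10,70,80),(32,255,255));print(blobs(s,m,(410,225,20,30),2))
E
```

```text
[((np.float64(413.06), np.float64(176.28)), [411, 174, 5, 5, 18])] [((np.float64(410.04), np.float64(176.38)), [408, 173, 5, 7, 26])]
(397, 203, 15, 16) [[401, 203], [400, 204], [400, 206], [399, 207], [399, 210], [398, 211], [398, 214], [397, 215], [398, 216], [399, 216], [400, 217], [404, 217], [405, 218], [408, 218], [408, 216], [409, 215], [409, 213], [410, 212], [410, 209], [411, 208], [411, 206], [408, 206], [407, 205], [406, 205], [405, 204], [402, 204]]
[((np.float64(415.2), np.float64(229.32)), [410, 226, 13, 8, 65]), ((np.float64(420.72), np.float64(240.17)), [419, 238, 5, 5, 18])]
```

Emit:
{"method": "play_rows", "body": {"commands": [[-0.001,-0.007,0.05,0,0,1.3,1],[-0.001,-0.007,0.05,0,0,1.3,1],[-0.001,-0.007,0.05,0,0,1.3,1],[-0.001,-0.007,0.05,0,0,1.3,1],[-0.001,-0.007,0.05,0,0,1.3,1],[-0.001,-0.007,0.05,0,0,1.3,1],[-0.001,-0.007,0.05,0,0,1.3,1],[-0.001,-0.007,0.08,0,0,1.3,1],[-0.001,-0.007,0.11,0,0,1.3,1],[-0.001,-0.007,0.132,0,0,1.3,1],[-0.001,-0.007,0.132,0,0,1.3,0.9],[-0.001,-0.007,0.132,0,0,1.3,0.3],[-0.001,-0.007,0.132,0,0,1.3,0.3],[-0.001,-0.007,0.132,0,0,1.3,0.3],[-0.001,-0.007,0.132,0,0,1.3,0.3],[-0.001,-0.007,0.132,0,0,1.3,0.3],[-0.001,-0.007,0.132,0,0,1.3,0.3],[-0.001,-0.007,0.132,0,0,1.3,0.3],[-0.001,-0.007,0.132,0,0,1.3,0.3],[-0.001,-0.007,0.132,0,0,1.3,0.3]], "force": 40}}

```text
time_s: 5.9
tcp_pos: [0.4624, -0.311, 0.0177]
eef_rot: [0.0, 0.141, 0.99, 0.0]
contact_force: [-0.1, 1.5, 1.8]
opening: 0.0392
grasp_force: 39.6
```

```bash
python3 - <<'E'
from h import *
from cell import status
np.set_printoptions(precision=4,suppress=True)
o=status.get_obs();p0,r0=o["tcp_pos"],Rq(o["eef_rot"]);print(p0)
for p in([.4624,-.311,.17],[.53,.060,.17]): print(row(p0,r0,p,pose(90.3)))
E
```

```text
[ 0.4624 -0.311   0.0177]
[ -0.0001   0.      -0.1523   0.       0.01   -16.5   ]
[  0.0385   0.3752  -0.1523   0.       0.01   -16.5   ]
```

Emit:
{"method": "play_rows", "body": {"commands": [[0,0,-0.015,0,0,0,0.3],[0,0,-0.04,0,0,0,0.3],[0,0,-0.075,0,0,0,0.3],[0,0,-0.11,0,0,0,0.3],[0,0.01,-0.14,0,0,-2,0.3],[0.004,0.04,-0.152,0,0,-4,0.3],[0.008,0.08,-0.152,0,0,-6,0.3],[0.012,0.12,-0.152,0,0,-8,0.3],[0.016,0.16,-0.152,0,0,-10,0.3],[0.02,0.2,-0.152,0,0,-12,0.3],[0.024,0.24,-0.152,0,0,-14,0.3],[0.028,0.28,-0.152,0,0,-16,0.3],[0.032,0.32,-0.152,0,0,-16.5,0.3],[0.036,0.35,-0.152,0,0,-16.5,0.3],[0.038,0.37,-0.152,0,0,-16.5,0.3],[0.038,0.375,-0.152,0,0,-16.5,0.3],[0.038,0.375,-0.152,0,0,-16.5,0.3],[0.038,0.375,-0.152,0,0,-16.5,0.3]]}}

```text
time_s: 7.7
tcp_pos: [0.5302, 0.058, 0.1697]
eef_rot: [-0.0, -0.002, 1.0, -0.0]
contact_force: [-1.1, 0.0, -4.4]
opening: 0.039
grasp_force: 39.6
```

```bash
python3 - <<'E'
from h import *
from cell import grab_frame,status
np.set_printoptions(precision=4,suppress=True)
f=grab_frame("scene")[:,:,::-1].copy();g=grab_frame("top")[:,:,::-1].copy()
cv2.imwrite("pics/s3.png",f);cv2.imwrite("pics/t3.png",g)
o=status.get_obs();print(o["tcp_pos"],o["eef_rot"],o["contact_force"],o["opening"],o["qpos"])
tp=o["tcp_pos"];print(proj("scene",tp),proj("top",tp),proj("scene",tp+[.08,0,0]),proj("top",tp+[.08,0,0]),proj("scene",tp-[.075,0,0]),proj("top",tp-[.075,0,0]))
print(blobs(g,brass(g),(270,110,60,80),3))
a=cv2.resize(f[130:230,250:350],None,fx=4,fy=4,interpolation=2)
b=cv2.resize(g[110:210,245:345],None,fx=4,fy=4,interpolation=2)
cv2.imwrite("pics/c5.png",np.hstack([a,b]))
E
```

```text
[0.5303 0.058  0.1697] [-0.     -0.0015  1.     -0.0002] [ 0.0434  0.7346 -4.5894] 0.03900930376464433 [-0.601   0.1457  0.4492  1.8554 -0.0685  1.1558  1.4455]
[317.7282 168.6852] [293.2014 170.3635] [330.5297 161.056 ] [293.9986 143.4797] [304.728  176.4328] [292.447  195.8022]
[((np.float64(317.5), np.float64(149.5)), [316, 147, 4, 6, 24])]
```

View pics/c5.png

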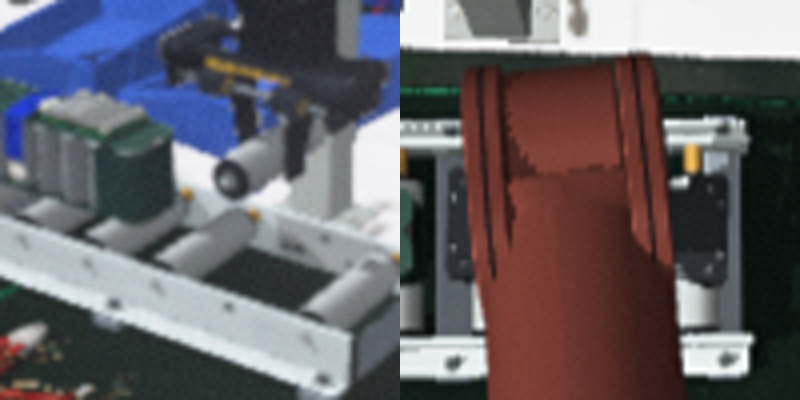

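The crop shows the roller held level with its fixed end towards the camera, the end-face centre at about scene (307.4,174.4). That puts the roller centre about 4 mm ahead of the TCP. Next I'll tilt it and bring it close to the plate.

```bash
cat >> h.py <<'E'
OFF,UP=.101,.0023
def tcp_for(tip,az,th,L=None):
    "TCP for the sprung tip at tip, roller azimuth az, tilt th (deg, far end down)"
    a,t=np.radians(az),np.radians(th)
    d=np.array([np.cos(t)*np.cos(a),np.cos(t)*np.sin(a),-np.sin(t)]);u=np.array([np.sin(t)*np.cos(a),np.sin(t)*np.sin(a),np.cos(t)])
    return np.asarray(tip)-(L or OFF)*d-UP*u
E
python3 - <<'E'
from h import *
from cell import status
np.set_printoptions(precision=4,suppress=True)
o=status.get_obs();p0,r0=o["tcp_pos"],Rq(o["eef_rot"]);print(o["torque"])
r=pose(90.3,13);print(r.as_matrix())
for tip in([.6116,.0645,.10],[.6156,.0645,.048]):
    p=tcp_for(tip,.3,13);print(p,row(p0,r0,p,r))
E
```

```text
[0.0641 0.0307 0.0005]
[[-0.9744 -0.0052 -0.2249]
 [-0.0051  1.     -0.0012]
 [ 0.225  -0.     -0.9744]]
[0.5127 0.064  0.1205] [ 0.0176  0.006   0.0492 -0.01   12.99   -0.13  ]
[0.5167 0.064  0.0685] [ 0.0136  0.006   0.1012 -0.01   12.99   -0.13  ]
```

Emit:
{"method": "play_rows", "body": {"commands": [[0.004,0.002,0.012,0,3,0,0.3],[0.008,0.004,0.024,0,6,0,0.3],[0.013,0.006,0.036,0,9,0,0.3],[0.018,0.006,0.049,0,13,-0.1,0.3],[0.018,0.006,0.049,0,13,-0.1,0.3],[0.017,0.006,0.06,0,13,-0.1,0.3],[0.016,0.006,0.075,0,13,-0.1,0.3],[0.015,0.006,0.09,0,13,-0.1,0.3],[0.0136,0.006,0.098,0,13,-0.1,0.3],[0.0136,0.006,0.1012,0,13,-0.1,0.3],[0.0136,0.006,0.1012,0,13,-0.1,0.3],[0.0136,0.006,0.1012,0,13,-0.1,0.3],[0.0136,0.006,0.1012,0,13,-0.1,0.3]]}}

```text
time_s: 9.1
tcp_pos: [0.5172, 0.0657, 0.0689]
eef_rot: [-0.113, -0.003, 0.994, -0.0]
contact_force: [0.3, -0.5, -3.2]
opening: 0.0392
grasp_force: 39.6
```

```bash
python3 - <<'E'
from h import *
from cell import grab_frame,status
np.set_printoptions(precision=4,suppress=True)
f=grab_frame("scene")[:,:,::-1].copy()
cv2.imwrite("pics/s4.png",f)
o=status.get_obs();p0,r0=o["tcp_pos"],Rq(o["eef_rot"]);print(p0,r0.as_matrix(),o["contact_force"],o["torque"],o["qpos"])
cv2.imwrite("pics/c6.png",cv2.resize(f[140:240,260:370],None,fx=6,fy=6,interpolation=2))
E
```

```text
[0.5171 0.0657 0.0688] [[-0.9745 -0.007  -0.2241]
 [-0.0069  1.     -0.0011]
 [ 0.2241  0.0004 -0.9746]] [-0.4583 -0.4857 -4.0977] [ 0.0105 -0.4085  0.0061] [-0.5327  0.4091  0.4289  1.7957 -0.2048  1.2057  1.5572]
```

View pics/c6.png

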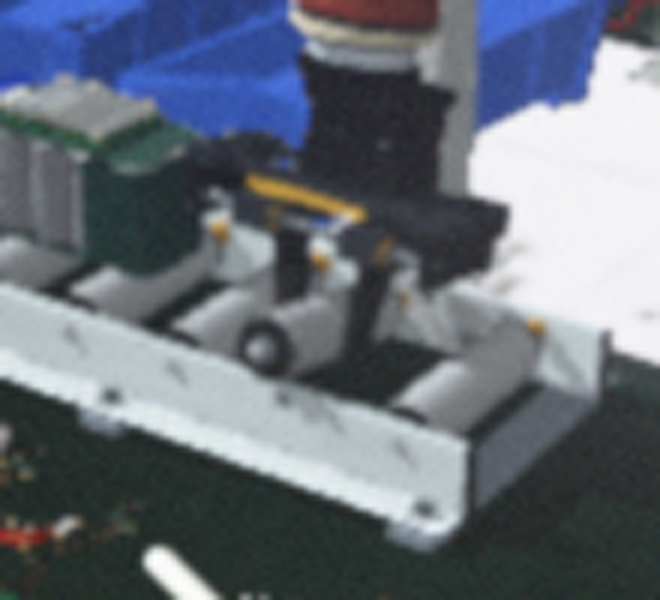

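The crop shows the roller tilted, its near end above the near rail and its brass end down between the rails at crop (405,297). I'll advance it to touch the plate.

Emit:
{"method": "play_rows", "body": {"commands": [[-0.0019,0,-0.0004,0,0,0,0.3],[-0.0029,0,-0.0007,0,0,0,0.3],[-0.0039,0,-0.0009,0,0,0,0.3],[-0.0049,0,-0.0011,0,0,0,0.3],[-0.0058,0,-0.0013,0,0,0,0.3],[-0.0058,0,-0.0013,0,0,0,0.3],[-0.0058,0,-0.0013,0,0,0,0.3]]}}

```text
time_s: 9.85
tcp_pos: [0.5227, 0.0656, 0.0683]
eef_rot: [-0.113, -0.003, 0.994, -0.0]
contact_force: [-0.2, -0.1, -3.3]
opening: 0.0392
grasp_force: 39.6
```

```bash
cat > st.py <<'E'
from h import *
from cell import status
np.set_printoptions(precision=4,suppress=True)
o=status.get_obs();p0,r0=o["tcp_pos"],Rq(o["eef_rot"])
print(o["time_s"],p0,"F",o["contact_force"],"T",o["torque"])
a=-r0.as_matrix()[:,0];u=-r0.as_matrix()[:,2];print("tip(free)",p0+OFF*a+UP*u,"tilt",np.degrees(np.arcsin(-a[2])),"az",np.degrees(np.arctan2(a[1],a[0])))
E
python3 st.py; python3 - <<'E'
from h import *
s=cv2.imread("pics/s4.png");h=cv2.cvtColor(s,cv2.COLOR_BGR2HSV);m=cv2.inRange(h,(8,60,80),(32,255,255));print(blobs(s,m,(322,183,14,14),2))
tip=np.array([.616,.066,.0483])
for k in(.008,.019,.03): print(k,proj("scene",tip-k*np.array([.9745,.007,-.224])))
E
```

```text
9.85 [0.5227 0.0656 0.0683] F [-0.2457 -0.0816 -3.3085] T [-0.0073 -0.4351 -0.0106]
tip(free) [0.6216 0.0663 0.0478] tilt 13.006119772141778 az 0.3994680475189859
[]
0.008 [327.77575206 189.69367847]
0.019 [326.20370528 190.21568868]
0.03 [324.61272958 190.74398438]
```

Emit:
{"method": "play_rows", "body": {"commands": [[-0.001,0,-0.0002,0,0,0,0.3],[-0.0019,0,-0.0004,0,0,0,0.3],[-0.0029,0,-0.0007,0,0,0,0.3],[-0.0039,0,-0.0009,0,0,0,0.3],[-0.0039,0,-0.0009,0,0,0,0.3],[-0.0039,0,-0.0009,0,0,0,0.3]]}}

```text
time_s: 10.45
tcp_pos: [0.5265, 0.0657, 0.0682]
eef_rot: [-0.113, -0.003, 0.994, -0.0]
contact_force: [-3.8, 0.9, -4.1]
opening: 0.0395
grasp_force: 39.7
```

```bash
python3 st.py
```

```text
10.45 [0.5265 0.0657 0.0682] F [-3.7969  0.9444 -4.1448] T [0.032  0.4248 0.0059]
tip(free) [0.6254 0.0664 0.0477] tilt 13.030753655858383 az 0.402140246269562
```

Emit:
{"method": "play_rows", "body": {"commands": [[-0.001,0,-0.0002,0,0,0,0.3],[-0.001,-0.0005,-0.0002,0,0,0,0.3],[-0.001,-0.001,-0.0002,0,0,0,0.3],[-0.001,-0.0015,-0.0002,0,0,0,0.3],[-0.001,-0.002,-0.0002,0,0,0,0.3],[-0.001,-0.0025,-0.0002,0,0,0,0.3]]}}

```text
time_s: 11.05
tcp_pos: [0.5277, 0.0633, 0.0683]
eef_rot: [-0.113, -0.004, 0.994, -0.0]
contact_force: [-4.1, 2.1, -3.1]
opening: 0.0396
grasp_force: 39.8
```

```bash
python3 st.py
```

```text
11.05 [0.5277 0.0633 0.0683] F [-4.0686  2.0995 -3.1068] T [0.4986 0.5291 0.0874]
tip(free) [0.6267 0.064  0.0478] tilt 13.001129495249094 az 0.41472157511643604
```

Emit:
{"method": "play_rows", "body": {"commands": [[0,-0.0004,0,0,0,0,0.3],[0,-0.0008,0,0,0,0,0.3],[0,-0.0012,0,0,0,0,0.3],[0,-0.0015,0,0,0,0,0.3]]}}

```text
time_s: 11.45
tcp_pos: [0.5278, 0.0617, 0.0683]
eef_rot: [-0.113, -0.003, 0.994, -0.0]
contact_force: [-4.0, 1.9, -3.7]
opening: 0.0388
grasp_force: 39.8
```

```bash
python3 st.py
```

```text
11.45 [0.5278 0.0617 0.0683] F [-4.0307  1.8703 -3.6647] T [0.5161 0.5199 0.1059]
tip(free) [0.6267 0.0624 0.0478] tilt 13.003194431292217 az 0.4018924623281607
```

Emit:
{"method": "play_rows", "body": {"commands": [[0,-0.0004,0,0,0,0,0.3],[0,-0.0008,0,0,0,0,0.3],[0,-0.0012,0,0,0,0,0.3]]}}

```text
time_s: 11.75
tcp_pos: [0.5278, 0.0605, 0.0683]
eef_rot: [-0.113, -0.003, 0.994, -0.0]
contact_force: [-4.6, 1.9, -3.7]
opening: 0.0391
grasp_force: 39.8
```

Emit:
{"method": "play_rows", "body": {"commands": [[0,-0.0004,0,0,0,0,0.3],[0,-0.0008,0,0,0,0,0.3],[0,-0.0012,0,0,0,0,0.3]]}}

```text
time_s: 12.05
tcp_pos: [0.5278, 0.0593, 0.0683]
eef_rot: [-0.113, -0.003, 0.994, -0.0]
contact_force: [-4.0, 2.3, -4.9]
opening: 0.0394
grasp_force: 39.8
```

Emit:
{"method": "play_rows", "body": {"commands": [[0,-0.0004,0,0,0,0,0.3],[0,-0.0008,0,0,0,0,0.3],[0,-0.0012,0,0,0,0,0.3]]}}

```text
time_s: 12.35
tcp_pos: [0.528, 0.0572, 0.0683]
eef_rot: [-0.113, -0.003, 0.994, -0.001]
contact_force: [-3.5, -1.0, -3.7]
opening: 0.0393
grasp_force: 39.6
```

Emit:
{"method": "play_rows", "body": {"commands": [[0,0,0,0,0,0,0.3],[0,0,0,0,0,0,0.3]]}}

```text
time_s: 12.55
tcp_pos: [0.5279, 0.0573, 0.0683]
eef_rot: [-0.113, -0.003, 0.994, -0.001]
contact_force: [-3.0, -2.3, -4.2]
opening: 0.0392
grasp_force: 39.5
```

```bash
python3 st.py
```

```text
12.55 [0.5279 0.0573 0.0683] F [-3.0106 -2.3212 -4.2211] T [-0.5765  0.2825 -0.0459]
tip(free) [0.6268 0.0579 0.0478] tilt 12.994234778594958 az 0.33750315453345897
```

Emit:
{"method": "play_rows", "body": {"commands": [[0,-0.0003,0,0,0,0,0.3],[0,-0.0006,0,0,0,0,0.3],[0,-0.0006,0,0,0,0,0.3]]}}

```text
time_s: 12.85
tcp_pos: [0.5278, 0.0572, 0.0683]
eef_rot: [-0.113, -0.003, 0.994, -0.0]
contact_force: [-1.9, -3.0, -4.5]
opening: 0.0395
grasp_force: 39.5
```

```bash
python3 st.py
```

```text
12.85 [0.5278 0.0572 0.0683] F [-1.9088 -3.0237 -4.4815] T [-0.6441  0.3844 -0.1525]
tip(free) [0.6267 0.0579 0.0478] tilt 13.002009831627536 az 0.37740394067381017
```

Emit:
{"method": "play_rows", "body": {"commands": [[0,-0.0003,0,0,0,0,0.3],[0,-0.0006,0,0,0,0,0.3],[0,-0.0006,0,0,0,0,0.3]]}}

```text
time_s: 13.15
tcp_pos: [0.5278, 0.057, 0.0683]
eef_rot: [-0.113, -0.004, 0.994, -0.0]
contact_force: [-2.9, -1.9, -4.5]
opening: 0.0391
grasp_force: 39.5
```

```bash
python3 st.py
```

```text
13.15 [0.5278 0.057  0.0683] F [-2.9274 -1.8619 -4.5305] T [-0.4702  0.3392 -0.1085]
tip(free) [0.6267 0.0577 0.0478] tilt 13.000401559428154 az 0.4091137182158971
```

Emit:
{"method": "play_rows", "body": {"commands": [[0,-0.0005,0,0,0,0,0.3],[0,-0.0005,0,0,0,0,0.3],[-0.0001,-0.0005,0.0005,0,0,0,0.3],[-0.0001,-0.0005,0.0005,0,0,0,0.3]]}}

```text
time_s: 13.55
tcp_pos: [0.5278, 0.0566, 0.0677]
eef_rot: [-0.113, -0.004, 0.994, -0.0]
contact_force: [-3.7, -0.3, -3.0]
opening: 0.0395
grasp_force: 39.6
```

```bash
python3 st.py
```

```text
13.55 [0.5278 0.0566 0.0677] F [-3.6836 -0.3026 -2.951 ] T [-0.248   0.3039 -0.0485]
tip(free) [0.6267 0.0573 0.0473] tilt 12.999790208299101 az 0.4104014584334895
```

Emit:
{"method": "play_rows", "body": {"commands": [[0.0001,-0.0003,-0.0005,0,0,0,0.3],[0.0002,-0.0003,-0.001,0,0,0,0.3],[0.0002,-0.0003,-0.001,0,0,0,0.3]]}}

```text
time_s: 13.85
tcp_pos: [0.5278, 0.0561, 0.0688]
eef_rot: [-0.113, -0.003, 0.994, -0.0]
contact_force: [-2.8, -0.2, -4.8]
opening: 0.0393
grasp_force: 39.6
```

```bash
python3 st.py
```

```text
13.85 [0.5278 0.0561 0.0688] F [-2.8415 -0.1993 -4.8172] T [-0.2197  0.3572 -0.0314]
tip(free) [0.6267 0.0568 0.0484] tilt 13.002992313223615 az 0.4013153671837136
```

Emit:
{"method": "play_rows", "body": {"commands": [[0.0001,-0.0001,-0.0005,0,0,0,0.3],[0.0002,-0.0001,-0.001,0,0,0,0.3],[0.0002,-0.0001,-0.001,0,0,0,0.3]]}}

```text
time_s: 14.15
tcp_pos: [0.5278, 0.056, 0.0698]
eef_rot: [-0.113, -0.003, 0.994, -0.0]
contact_force: [-3.0, -0.9, -4.6]
opening: 0.0392
grasp_force: 39.6
```

```bash
python3 st.py
```

```text
14.15 [0.5278 0.056  0.0698] F [-2.964  -0.9347 -4.5807] T [-0.1736  0.421   0.0076]
tip(free) [0.6267 0.0567 0.0493] tilt 13.009396527578174 az 0.40154325938079266
```

Emit:
{"method": "play_rows", "body": {"commands": [[-0.0001,-0.0004,0.0005,0,0,0,0.3],[-0.0002,-0.0008,0.001,0,0,0,0.3],[-0.0003,-0.0012,0.0014,0,0,0,0.3],[-0.0003,-0.0012,0.0014,0,0,0,0.3]]}}

```text
time_s: 14.55
tcp_pos: [0.5284, 0.0549, 0.0685]
eef_rot: [-0.113, -0.003, 0.994, -0.0]
contact_force: [0.3, -0.1, -5.5]
opening: 0.0394
grasp_force: 39.6
```

```bash
python3 st.py
```

```text
14.55 [0.5284 0.0549 0.0685] F [ 0.2881 -0.1032 -5.5462] T [-0.0987 -0.4225 -0.0433]
tip(free) [0.6274 0.0556 0.0482] tilt 12.929765362874095 az 0.40137337297681625
```

Force along x has fallen to zero, so the stub has dropped in. I'll seat it along its axis.

Emit:
{"method": "play_rows", "body": {"commands": [[-0.001,0,0,0,0,0,0.3],[-0.002,0,0,0,0,0,0.3],[-0.003,0,0,0,0,0,0.3],[-0.004,0,0,0,0,0,0.3],[-0.005,0,0,0,0,0,0.3],[-0.005,0,0,0,0,0,0.3]]}}

```text
time_s: 15.15
tcp_pos: [0.5325, 0.0549, 0.0671]
eef_rot: [-0.114, -0.004, 0.994, -0.0]
contact_force: [-3.4, 0.1, -4.3]
opening: 0.0391
grasp_force: 39.6
```

```bash
python3 st.py
```

```text
15.15 [0.5325 0.0549 0.0671] F [-3.4489  0.0631 -4.2617] T [0.0131 0.3009 0.0435]
tip(free) [0.6314 0.0556 0.0465] tilt 13.043925892331487 az 0.40536137839878034
```

Emit:
{"method": "play_rows", "body": {"commands": [[-0.002,0,0,0,0,0,0.3],[-0.004,0,0,0,0,0,0.3],[-0.006,0,0,0,0,0,0.3],[-0.008,0,0,0,0,0,0.3],[-0.008,0,0,0,0,0,0.3]]}}

```text
time_s: 15.65
tcp_pos: [0.5399, 0.0551, 0.0652]
eef_rot: [-0.114, -0.004, 0.993, -0.0]
contact_force: [-5.8, 0.7, -2.8]
opening: 0.0397
grasp_force: 39.7
```

```bash
python3 st.py
```

```text
15.65 [0.5399 0.0551 0.0652] F [-5.7515  0.6547 -2.7574] T [0.0948 0.9386 0.0535]
tip(free) [0.6388 0.0558 0.0445] tilt 13.105874805268035 az 0.418057502886036
```

Emit:
{"method": "play_rows", "body": {"commands": [[-0.002,0,0,0,0,0,0.3],[-0.004,0,0,0,0,0,0.3],[-0.006,0,0,0,0,0,0.3],[-0.008,0,0,0,0,0,0.3],[-0.008,0,0,0,0,0,0.3]]}}

```text
time_s: 16.15
tcp_pos: [0.5469, 0.0553, 0.0632]
eef_rot: [-0.115, -0.004, 0.993, -0.0]
contact_force: [-7.9, 0.4, -2.6]
opening: 0.0392
grasp_force: 39.7
```

```bash
python3 st.py
```

```text
16.15 [0.5469 0.0553 0.0632] F [-7.8532  0.4301 -2.5774] T [0.1901 1.4585 0.0649]
tip(free) [0.6457 0.0561 0.0423] tilt 13.206828539802375 az 0.4319245581761465
```

```bash
python3 - <<'E'
from h import *
np.set_printoptions(precision=4,suppress=True)
p0=np.array([.5481,.0551,.0635]);r0=pose(90.4,13)
for th,L in((13,.075),(10,.075),(7,.075),(4,.075),(2,.075),(0,.075)):
    p=tcp_for([.6236,.0556,.048],.4,th,L);print(th,p,row(p0,r0,p,pose(90.4,th)))
E
```

```text
13 [0.55   0.0551 0.0626] [-0.0021 -0.      0.0004  0.      0.      0.    ]
10 [0.5493 0.0551 0.0588] [-0.0023 -0.      0.0043  0.     -3.      0.    ]
7 [0.5489 0.0551 0.0549] [-0.0027 -0.      0.0082  0.     -6.      0.    ]
4 [0.5486 0.0551 0.0509] [-0.0033 -0.      0.0121  0.     -9.      0.    ]
2 [0.5486 0.0551 0.0483] [ -0.0039  -0.       0.0147   0.     -11.       0.    ]
0 [0.5486 0.0551 0.0457] [ -0.0045  -0.       0.0172   0.     -13.       0.    ]
```

First I'll lower halfway and check the forces.

Emit:
{"method": "play_rows", "body": {"commands": [[-0.002,0,0.0004,0,0,0,0.3],[-0.0021,0,0.0017,0,-1,0,0.3],[-0.0022,0,0.003,0,-2,0,0.3],[-0.0023,0,0.0043,0,-3,0,0.3],[-0.0024,0,0.0056,0,-4,0,0.3],[-0.0025,0,0.0069,0,-5,0,0.3],[-0.0027,0,0.0082,0,-6,0,0.3],[-0.0027,0,0.0082,0,-6,0,0.3]]}}

```text
time_s: 16.95
tcp_pos: [0.547, 0.0554, 0.0545]
eef_rot: [-0.063, -0.004, 0.998, 0.0]
contact_force: [-9.1, 0.3, -1.8]
opening: 0.0389
grasp_force: 39.7
```

```bash
python3 st.py
```

```text
16.95 [0.547  0.0554 0.0545] F [-9.1491  0.3229 -1.7733] T [0.1989 1.6754 0.0249]
tip(free) [0.6475 0.0561 0.0441] tilt 7.197642681256233 az 0.4311377021518934
```

Emit:
{"method": "play_rows", "body": {"commands": [[-0.001,0,0,0,0,0,0.3],[-0.0011,0,0.0013,0,-1,0,0.3],[-0.0012,0,0.0026,0,-2,0,0.3],[-0.0013,0,0.0039,0,-3,0,0.3],[-0.0014,0,0.0052,0,-4,0,0.3],[-0.0014,0,0.0052,0,-4,0,0.3]]}}

```text
time_s: 17.55
tcp_pos: [0.5476, 0.0553, 0.049]
eef_rot: [-0.028, -0.004, 1.0, 0.0]
contact_force: [-9.5, 0.7, -1.3]
opening: 0.0393
grasp_force: 39.7
```

```bash
python3 st.py
```

```text
17.55 [0.5476 0.0553 0.049 ] F [-9.4679  0.7189 -1.3297] T [0.1474 1.8744 0.0897]
tip(free) [0.6486 0.0561 0.0456] tilt 3.216977352316018 az 0.43101346555020986
```

Emit:
{"method": "play_rows", "body": {"commands": [[0,0,0.0011,0,-1,0,0.3],[-0.0001,0,0.0022,0,-2,0,0.3],[-0.0002,0,0.0033,0,-3.1,0,0.3],[-0.0002,0,0.0033,0,-3.1,0,0.3]]}}

```text
time_s: 17.95
tcp_pos: [0.5475, 0.0552, 0.0455]
eef_rot: [-0.001, -0.004, 1.0, 0.0]
contact_force: [-9.8, 0.2, -2.4]
opening: 0.0391
grasp_force: 39.7
```

```bash
python3 st.py; python3 - <<'E'
from cell import grab_frame
import cv2
f=grab_frame("scene")[:,:,::-1].copy();cv2.imwrite("pics/s5.png",f)
cv2.imwrite("pics/c7.png",cv2.resize(f[170:220,285:345],None,fx=12,fy=12,interpolation=2))
E
```

```text
17.95 [0.5475 0.0552 0.0455] F [-9.8123  0.2157 -2.4271] T [0.1353 1.9904 0.0673]
tip(free) [0.6485 0.056  0.0476] tilt 0.13007705339721323 az 0.42810339560382615
```

View pics/c7.png

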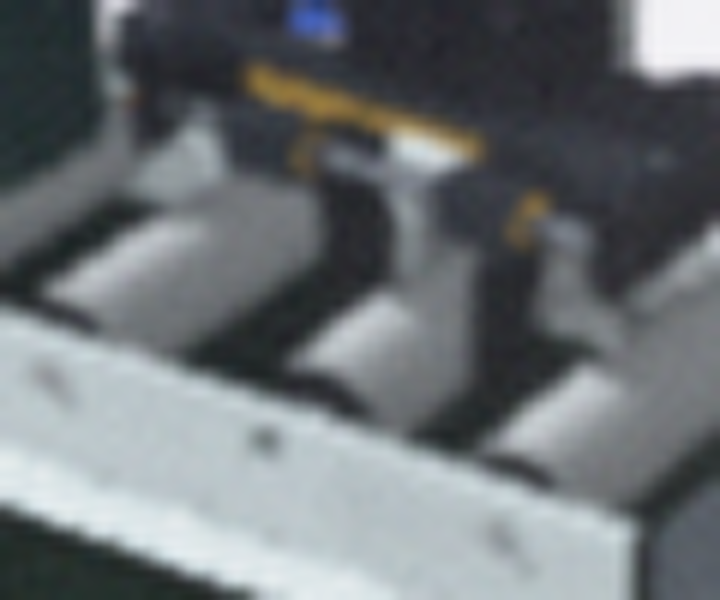

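The crop shows the roller down in its place, level, with its near end somewhat to the right of square. I'll ease it back onto the near rail's face.

Emit:
{"method": "play_rows", "body": {"commands": [[0.001,0,0,0,0,0,0.3],[0.002,0,0,0,0,0,0.3],[0.0025,0,0,0,0,0,0.3],[0.0025,0,0,0,0,0,0.3]]}}

```text
time_s: 18.4
tcp_pos: [0.5455, 0.0552, 0.0457]
eef_rot: [-0.001, -0.004, 1.0, 0.0]
contact_force: [-8.0, 1.0, -3.2]
opening: 0.0398
grasp_force: 39.7
```

Emit:
{"method": "play_rows", "body": {"commands": [[0.0004,0,0,0,0,0,0.3],[0.0007,0,0,0,0,0,0.3],[0.0007,0,0,0,0,0,0.3]]}}

```text
time_s: 18.7
tcp_pos: [0.5449, 0.0552, 0.0458]
eef_rot: [-0.001, -0.004, 1.0, 0.0]
contact_force: [-7.5, 2.1, -2.0]
opening: 0.0393
grasp_force: 39.7
```

```bash
python3 st.py
```

```text
18.7 [0.5449 0.0552 0.0458] F [-7.5209  2.0904 -1.9764] T [0.1925 1.6824 0.1169]
tip(free) [0.6459 0.0559 0.0479] tilt 0.11290378977786117 az 0.4191990013977756
```

Emit:
{"method": "play_rows", "body": {"commands": [[0.0003,0,0,0,0,0,0.3],[0.0005,0,0,0,0,0,0.3],[0.0005,0,0,0,0,0,0.3]]}}

```text
time_s: 19.0
tcp_pos: [0.5445, 0.0552, 0.0458]
eef_rot: [-0.001, -0.004, 1.0, 0.0]
contact_force: [-8.8, 0.0, -3.4]
opening: 0.0391
grasp_force: 39.7
```

```bash
python3 st.py
```

```text
19.0 [0.5445 0.0552 0.0458] F [-8.8373  0.0229 -3.4087] T [0.153  1.6809 0.0358]
tip(free) [0.6455 0.0559 0.0479] tilt 0.10607360426230224 az 0.42108376941875303
```

Emit:
{"method": "play_rows", "body": {"commands": [[0.0003,0,0,0,0,0,0.3],[0.0005,0,0,0,0,0,0.3],[0.0005,0,0,0,0,0,0.3]]}}

```text
time_s: 19.3
tcp_pos: [0.5441, 0.0552, 0.0458]
eef_rot: [-0.001, -0.004, 1.0, 0.0]
contact_force: [-7.8, 0.6, -3.8]
opening: 0.0394
grasp_force: 39.7
```

```bash
python3 st.py
```

```text
19.3 [0.5441 0.0552 0.0458] F [-7.8432  0.6102 -3.7525] T [0.1251 1.6052 0.0851]
tip(free) [0.6451 0.0559 0.048 ] tilt 0.09269693316605636 az 0.4180558819552272
```

Emit:
{"method": "play_rows", "body": {"commands": [[0.0003,0,0,0,0,0,0.3],[0.0005,0,0,0,0,0,0.3],[0.0005,0,0,0,0,0,0.3]]}}

```text
time_s: 19.6
tcp_pos: [0.5439, 0.0552, 0.0459]
eef_rot: [-0.0, -0.004, 1.0, 0.0]
contact_force: [-6.5, 0.9, -3.4]
opening: 0.039
grasp_force: 39.7
```

```bash
python3 st.py
```

```text
19.6 [0.5439 0.0552 0.0459] F [-6.5173  0.8803 -3.4135] T [0.1788 1.3081 0.0846]
tip(free) [0.6449 0.0559 0.0481] tilt 0.05320157050495505 az 0.41873606642475647
```

Emit:
{"method": "play_rows", "body": {"commands": [[0.0003,0,0,0,0,0,0.3],[0.0005,0,0,0,0,0,0.3],[0.0005,0,0,0,0,0,0.3]]}}

```text
time_s: 19.9
tcp_pos: [0.5439, 0.0551, 0.046]
eef_rot: [-0.0, -0.004, 1.0, 0.0]
contact_force: [-5.1, -0.1, -5.9]
opening: 0.0397
grasp_force: 39.7
```

```bash
python3 st.py
```

```text
19.9 [0.5439 0.0551 0.046 ] F [-5.1347 -0.115  -5.9268] T [0.2225 1.1142 0.1101]
tip(free) [0.6449 0.0559 0.0483] tilt 0.0004631100647591278 az 0.416847624608425
```

Contact on the near face. Now I'll swing the near end left, pivoting on the far hole, to feel for the near hole.

Emit:
{"method": "play_rows", "body": {"commands": [[0.0004,0.0003,0,0,0,0.2,0.3],[0.0004,0.0005,0,0,0,0.4,0.3],[0.0004,0.0008,0,0,0,0.6,0.3],[0.0004,0.001,0,0,0,0.8,0.3],[0.0004,0.001,0,0,0,0.8,0.3]]}}

```text
time_s: 20.4
tcp_pos: [0.5433, 0.0562, 0.0462]
eef_rot: [-0.0, 0.004, 1.0, 0.0]
contact_force: [-9.0, 1.7, -2.7]
opening: 0.0391
grasp_force: 39.7
```

```bash
python3 st.py
```

```text
20.4 [0.5433 0.0562 0.0462] F [-8.9956  1.662  -2.7019] T [0.2826 1.6366 0.1169]
tip(free) [0.6443 0.0554 0.0484] tilt 0.01785326871930992 az -0.40489852151707517
```

Emit:
{"method": "play_rows", "body": {"commands": [[0,0.0003,0,0,0,0.2,0.3],[0,0.0005,0,0,0,0.4,0.3],[0,0.0008,0,0,0,0.6,0.3],[0,0.0008,0,0,0,0.6,0.3]]}}

```text
time_s: 20.8
tcp_pos: [0.5433, 0.057, 0.0462]
eef_rot: [-0.0, 0.009, 1.0, 0.0]
contact_force: [-7.9, 0.7, -3.9]
opening: 0.0393
grasp_force: 39.7
```

```bash
python3 st.py
```

```text
20.8 [0.5433 0.057  0.0462] F [-7.8727  0.6751 -3.8503] T [0.2509 1.6423 0.1356]
tip(free) [0.6443 0.0552 0.0484] tilt 0.017356191266471876 az -1.0005490626311746
```

Emit:
{"method": "play_rows", "body": {"commands": [[0.0005,0,0,0,0,0,0.3],[0.001,0,0,0,0,0,0.3],[0.001,0,0,0,0,0,0.3]]}}

```text
time_s: 21.1
tcp_pos: [0.5424, 0.057, 0.0462]
eef_rot: [-0.0, 0.009, 1.0, 0.0]
contact_force: [-7.6, 0.3, -3.1]
opening: 0.0392
grasp_force: 39.7
```

```bash
python3 st.py
```

```text
21.1 [0.5424 0.057  0.0462] F [-7.6267  0.3331 -3.1244] T [0.1838 1.5802 0.1442]
tip(free) [0.6434 0.0552 0.0485] tilt 0.007268265231175308 az -0.9971404010177664
```

Emit:
{"method": "play_rows", "body": {"commands": [[0.001,0,0,0,0,0,0.3],[0.002,0,0,0,0,0,0.3],[0.003,0,0,0,0,0,0.3],[0.003,0,0,0,0,0,0.3]]}}

```text
time_s: 21.5
tcp_pos: [0.5398, 0.0571, 0.0464]
eef_rot: [0.0, 0.009, 1.0, 0.0]
contact_force: [-6.4, 0.8, -3.8]
opening: 0.0393
grasp_force: 39.6
```

```bash
python3 st.py
```

```text
21.5 [0.5398 0.0571 0.0464] F [-6.3943  0.7899 -3.7732] T [0.264  1.2887 0.0023]
tip(free) [0.6407 0.0553 0.0487] tilt -0.04295269252827556 az -1.0121427369472844
```

Emit:
{"method": "play_rows", "body": {"commands": [[0.001,0,0.0003,0,0,0,0.3],[0.002,0,0.0004,0,0,0,0.3],[0.003,0,0.0004,0,0,0,0.3],[0.003,0,0.0004,0,0,0,0.3]]}}

```text
time_s: 21.9
tcp_pos: [0.5372, 0.0571, 0.0461]
eef_rot: [0.001, 0.009, 1.0, 0.0]
contact_force: [-5.1, 0.7, -2.0]
opening: 0.0396
grasp_force: 39.6
```

```bash
python3 st.py
```

```text
21.9 [0.5372 0.0571 0.0461] F [-5.097   0.6799 -1.9873] T [ 0.2258  1.1283 -0.0207]
tip(free) [0.6382 0.0553 0.0486] tilt -0.09711061489907846 az -1.0061727941591103
```

Emit:
{"method": "play_rows", "body": {"commands": [[0.0005,0,0.0003,0,0,0,0.3],[0.001,0,0.0003,0,0,0,0.3],[0.001,0,0.0003,0,0,0,0.3]]}}

```text
time_s: 22.2
tcp_pos: [0.5365, 0.057, 0.0459]
eef_rot: [0.001, 0.009, 1.0, 0.0]
contact_force: [-4.3, 0.6, -1.5]
opening: 0.0394
grasp_force: 39.6
```

```bash
python3 st.py
```

```text
22.2 [0.5365 0.057  0.0459] F [-4.2718  0.6228 -1.4737] T [ 0.2635  0.9379 -0.0234]
tip(free) [0.6375 0.0552 0.0485] tilt -0.12839652670710264 az -1.0023066129345162
```

Emit:
{"method": "play_rows", "body": {"commands": [[0,0,0,0,0,0,0.3],[0,0,0,0,0,0,0.3]], "force": 5}}

```text
time_s: 22.4
tcp_pos: [0.5364, 0.057, 0.0458]
eef_rot: [0.001, 0.009, 1.0, 0.0]
contact_force: [-4.4, 2.2, -2.2]
opening: 0.04
grasp_force: 5.0
```

Emit:
{"method": "play_rows", "body": {"commands": [[0,0,0,0,0,0,0.5],[0,0,0,0,0,0,0.6],[0,0,0,0,0,0,0.6],[0,0,0,0,0,0,0.6],[0,0,0,0,0,0,0.6]]}}

```text
time_s: 22.9
tcp_pos: [0.5366, 0.0568, 0.0459]
eef_rot: [0.001, 0.009, 1.0, 0.0]
contact_force: [0.1, 0.0, -1.3]
opening: 0.0519
grasp_force: 0.0
```

```bash
python3 st.py
```

```text
22.9 [0.5366 0.0568 0.0459] F [ 0.0546  0.028  -1.2633] T [ 0.0569  0.0419 -0.0169]
tip(free) [0.6376 0.055  0.0484] tilt -0.13540561723238814 az -1.0134043042209828
```

Emit:
{"method": "play_rows", "body": {"commands": [[0,0,-0.01,0,0,0,0.6],[0,0,-0.03,0,0,0,0.6],[0,0,-0.06,0,0,0,0.6],[0,0,-0.1,0,0,0,0.6],[0,0,-0.15,0,0,0,0.6],[0,-0.05,-0.17,0,0,0,0.6],[0,-0.1,-0.17,0,0,0,0.6],[0,-0.15,-0.17,0,0,0,0.6],[0,-0.2,-0.17,0,0,0,0.6],[0,-0.25,-0.17,0,0,0,0.6],[0,-0.3,-0.17,0,0,0,0.6],[0,-0.35,-0.17,0,0,0,0.6],[0,-0.35,-0.17,0,0,0,0.6],[0,-0.35,-0.17,0,0,0,0.6]]}}

```text
time_s: 24.3
tcp_pos: [0.5291, -0.2951, 0.2161]
eef_rot: [0.001, 0.011, 1.0, -0.0]
contact_force: [0.3, 0.9, -0.8]
opening: 0.0524
grasp_force: 0.0
```

```bash
python3 st.py; python3 - <<'E'
from h import *
from cell import grab_frame
f=grab_frame("scene")[:,:,::-1].copy();g=grab_frame("top")[:,:,::-1].copy()
cv2.imwrite("pics/s6.png",f);cv2.imwrite("pics/t6.png",g)
print(blobs(g,brass(g),(170,130,170,40),3))
cv2.imwrite("pics/c8.png",np.vstack([cv2.resize(g[135:210,225:345],(480,300),interpolation=2),cv2.resize(f[165:225,280:376],(480,300),interpolation=2)]))
E
```

```text
24.3 [ 0.5291 -0.2951  0.2161] F [ 0.3129  0.9456 -0.803 ] T [0.0662 0.0403 0.0002]
tip(free) [ 0.63   -0.2972  0.2186] tilt -0.09246659708979643 az -1.2142598122771173
[((np.float64(219.24), np.float64(149.96)), [217, 147, 5, 7, 25]), ((np.float64(243.8), np.float64(149.4)), [242, 147, 4, 6, 20]), ((np.float64(268.5), np.float64(149.5)), [267, 147, 4, 6, 24]), ((np.float64(317.5), np.float64(149.5)), [316, 147, 4, 6, 24]), ((np.float64(194.43), np.float64(150.39)), [193, 148, 4, 6, 23]), ((np.float64(294.36), np.float64(150.5)), [293, 148, 4, 6, 22])]
```

View pics/c8.png

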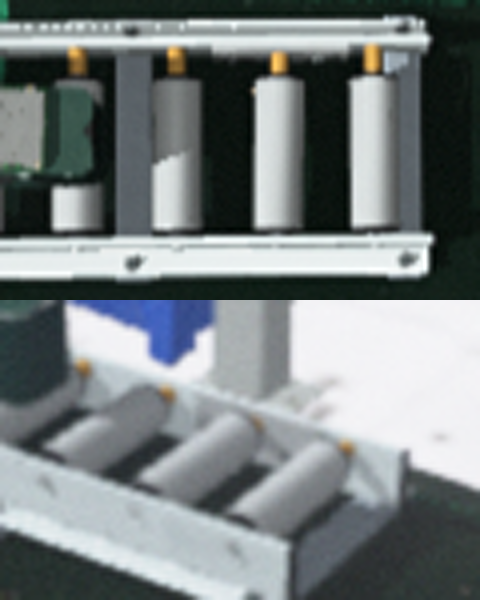

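The views show the roller seated like its neighbours. The near-hole spot is now filled by the stub and the brass end is at the plate, about 1.4 px right of square. One numeric check of the tube ends before handing in.

```bash
python3 - <<'E'
import cv2
g=cv2.imread("pics/t6.png",0)
for c in(269,294,318): print(c,g[150:159,c].tolist(),g[188:198,c].tolist())
s0=cv2.imread("pics/scene0.png",0);s=cv2.imread("pics/s6.png",0)
print(s0[203:210,303:312]);print(s[203:210,303:312])
E
```

```text
269 [101, 102, 102, 60, 57, 111, 126, 127, 124] [194, 194, 194, 176, 96, 73, 184, 235, 207, 191]
294 [190, 193, 176, 101, 140, 200, 212, 213, 210] [199, 198, 199, 159, 85, 115, 226, 226, 178, 223]
318 [179, 178, 155, 99, 192, 219, 217, 216, 217] [210, 213, 212, 133, 51, 120, 227, 226, 210, 231]
[[141 137 124 111  95  83  64  52  51]
 [154 148 144 138 132 126 111  93  82]
 [153 153 146 131 129 140 143 140 124]
 [152 153 148 119 107 133 149 148 146]
 [154 152 148 130 110 133 150 151 154]
 [153 150 151 146 135 143 155 154 156]
 [152 153 154 148 144 151 153 151 154]]
[[204 208 198 173 160 139 105  81  87]
 [196 196 199 200 206 199 176 161 144]
 [196 195 190 187 190 197 206 207 199]
 [198 198 185 182 184 191 195 199 202]
 [194 196 188 176 176 187 196 199 198]
 [198 195 193 182 179 187 195 198 200]
 [197 193 198 199 197 189 191 196 198]]
```

The tube ends lie on the same rows as the neighbours', to within a fraction of a pixel, and the near hole is filled by the stub. I'm handing in.

```bash
python3 -c "
from cell import order; print(order.job_done())"
```

```text
the job is handed in; nothing more can be done
None
```

The roller is refitted and let go, level and home in both rails as far as the last pictures and the forces show, and I handed the job in at about 24 s; wrist force readings stayed under about 12 N, and the only slip was a first grasp that missed and rolled the loose roller a few mm on the bench.

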